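# Make up two vacuum-bagging kits

### The arm

A 6-joint arm with a two-finger parallel gripper is mounted at the origin on the work surface. World frame = base frame: x ahead of the robot, y to its left, z up, the work surface at z = 0. Lengths are in m, angles in rad, forces in N, time in s.
With the tool pointing down it reaches from about 0.325 to 0.875 m from the base axis. Payload 4.4 kg.
Tool frame: the origin (TCP) lies on the mounting face of the last link; the fingertips stand 173 mm ahead of it and the grasp point (between the pads) lies 155 mm ahead of it; z points along the fingers, y is the line along which they close (so a half turn about z gives the same grasp; the last joint's range is limited). The gripper opens to 85 mm and grips with 20 to 120 N. Pads are 22 mm wide; open, the fingers measure 114 mm over their backs; the gripper's body (76 mm by 85 mm) begins 54 mm behind the grasp point. The pads swing forward as they close: fully open they stand 13 mm farther back than shut.
Start: joints at [-1.462, 0.207, 1.542, -0, 1.393, -0.15], TCP at [0.147, -0.556, 0.405] pointing down, gripper open.
Joint ranges: [-2.73, 2.73], [-0.86, 2.22], [0.23, 2.46], [-1.11, 4.25], [0.08, 2.63], [-2.82, 2.82]. Speed limits (rad/s): [2.79, 2.79, 3.14, 3.14, 3.14, 3.14].

### API

Orientations are given as a 3x3 rotation matrix whose columns are the frame's x, y, z axes.
In Python, from plant import env, viewer, finish_job gives the robot as it stands.
- The arm moves only by the tool step_arm, never from a script. Its argument "steps" is a list of rows, each a list of 7 numbers: the shift along the world's x, y, z normalised to -1 to 1, where 1 is 0.2 m, then the turn, a rotation vector about the world's x, y, z normalised to -1 to 1, where 1 is 180 degrees, then the closure, from -1 (fully open) to 1 (shut). A call has 1 to 20 rows; each row is the pose to reach, as a shift and turn from the pose commanded when the call began, turning the shorter way round; what a row does not reach only later rows make up. A row lasts 1/10 s, in which the tool goes at most 50 mm and 8.59 degrees, less where a joint would pass 70% of its speed; a pose out of reach is approached as far as the arm can. A call with a number of a shift or a turn outside -1 to 1 is refused whole. A call with a gripper value outside its range is refused whole. The fingers move at their own pace and stop on an object; "newtons" is the grip in N (left out, the last holds). Time passes only in rows, so rows that repeat a pose let the fingers close. It gives the time, the measured TCP pose, the force, the opening and the grip force at its end, in the units of the state.
- env.sense(): the state, without advancing time (a new reading comes with each control period).
- viewer.get_image(name): name is "scene" or "top"; returns a dict with "pixels" (420x560x3 uint8, red, green, blue), "fx", "fy", "cx", "cy" (pixels), "view" (4x4, takes a point from world to camera coordinates). Camera axes: x right, y down, z forward; pixel columns grow to the right and rows downward; lengths in m; the calibration is good to about 2 mm. A picture is of the moment at which its call begins. There is no depth.
- finish_job(): hands the job in; it is judged then, once.
Trained networks look in a picture, given as the dict that the camera call returned (one of the last four; its "shot" number tells which), for a name from the list of things; names that differ only in an ending like _2 or _b are one class to them, and where a whole thing is asked for, a point or a joint stands for the part that bears it (a point fixed in the world has none). Each returns a list of dicts, best first, with "score" (0 to 1); they miss things now and then, are a little off and sometimes report something else, mostly with a low value. They report only what shows in the picture. A call takes as long as a camera call.
- viewer.search_frame(picture, query): "bbox" ([centre column, centre row, width, height] in pixels, round what is visible of it).
- viewer.outline_of(picture, query): "region" (420x560 bool, what is visible of it) and "bbox" ([centre column, centre row, width, height] in pixels, round what is visible of it).
The state is a dict: "time_s": time; "q": joint angles; "qd": joint speeds; "joint_efforts": joint torques, N m; "ee_pos": TCP position; "tcp_rot": TCP orientation; "force": force on the tool from outside, world axes, zero at the start; "torque": the same for the moment, N m; "gripper_width": finger opening in m; "grasp_force": force on a finger pad.
Only numpy, scipy, OpenCV 4.12 (cv2) and the standard library are available. Lean on these libraries where they do the work, as an engineer would, in place of code of your own. Each camera call takes 0.05 s, during which the arm holds its last target. There are 200 camera calls.

### The job

Make up the two fitting kits for the next vacuum-bagging jobs: the resin trap, the ball valve and the large bag connector go into the long tray with three compartments, and the vacuum gauge and the small bag connector into the short tray with two. Give each part a compartment of its own, standing upright and flat on the tray's floor. Set the parts down rather than dropping them, and leave the spring clamp and the mixing cup where they are.

Things in the scene. Friction and masses are not known exactly. Their poses are not given: they have to be found in the camera images.
- trap: resin trap, standing upright, about 160 g: a clear round bowl (54 mm diameter, 0 to 38 mm high) under a round ribbed aluminium lid (58 mm diameter, from 38 to 56 mm high) with two small brass hose tails side by side on top, 74 mm high in all. Round: grip it by the lid at any yaw. Origin at the centre of its underside, z up.
- valve: brass ball valve lying with its black wing handle on top, about 200 g: square body 34 mm along x, 30 mm across y, 34 mm high; a hexagonal end piece on either side makes it 66 mm long along x; a wing handle 44 mm along x and 15 mm across y lies along the body, its top 50 mm up. Grip it across y by the flat sides of the body. Origin at the centre of the underside, x along the pipe axis, z up.
- big_connector: large through-bag connector, standing on its flange, about 150 g: aluminium flange 60 mm diameter and 8 mm thick on a rubber seal, above it a black ribbed round collar 34 mm diameter from 10 to 48 mm high, then an aluminium hose tail 15 mm thick up to 70 mm. Grip it by the collar at any yaw. Origin at the centre of its underside, z up.
- small_connector: small through-bag connector, the same shape as the large one but smaller, about 80 g: flange 44 mm diameter and 8 mm thick, black ribbed round collar 24 mm diameter from 10 to 46 mm high, hose tail 10 mm thick up to 62 mm. Grip it by the collar at any yaw. Origin at the centre of its underside, z up.
- gauge: vacuum gauge, standing on a foot with its white dial face up, about 180 g: foot 60 mm diameter and 8 mm thick, thin brass stem, then a round black dial case 50 mm diameter from 36 to 62 mm high. Grip it by the case at any yaw. Origin at the centre of its underside, z up.
- tray3: long grey kit tray with three compartments, fixed to the bench: outside 270 mm along its x, 92 mm along its y, 14 mm high; walls, dividers and floor 3 mm thick, the dividers as high as the walls. Compartments are 86 mm square inside, centred at x = -89, 0 and +89 mm, y = 0; their floor is 3 mm above the bench. Origin at the centre of the underside.
- tray2: short grey kit tray with two compartments, fixed to the bench: outside 181 mm along its x, 92 mm along its y, 14 mm high; walls, divider and floor 3 mm thick, the divider as high as the walls. Compartments are 86 mm square inside, centred at x = -44.5 and +44.5 mm, y = 0; their floor is 3 mm above the bench. Origin at the centre of the underside.
- clamp: bystander: black spring clamp with orange jaw tips lying on its side, about 160 by 90 mm and 26 mm high. Not part of the kits. Origin under its pivot, x towards the jaws.
- cup: bystander: empty white plastic mixing cup, 72 mm across its rim, 75 mm high. Not part of the kits. Origin at the centre of its underside.

How it is judged:
At the end, for the whole second after the job is handed in: Each part in its own tray: centre inside the tray (35 mm either side of its long centre line, 132 or 88 mm either way along it), underside under 4 mm above the tray floor, tilt under 0.12 rad, parts of a kit over 40 mm apart between centres, at rest (20 mm/s, 0.2 rad/s) (x of trap in the frame of tray3 between -0.132 and 0.132 m and y of trap in the frame of tray3 between -0.035 and 0.035 m and z of trap in the frame of tray3 between 0 and 0.007 m and angle between each of trap, valve, big_connector, gauge, small_connector's own z axis and vertical below 0.12 rad and linear speed of each of trap, valve, big_connector, gauge, small_connector below 0.02 m/s and angular speed of each of trap, valve, big_connector, gauge, small_connector below 0.2 rad/s and x of valve in the frame of tray3 between -0.132 and 0.132 m and y of valve in the frame of tray3 between -0.035 and 0.035 m and z of valve in the frame of tray3 between 0 and 0.007 m and x of big_connector in the frame of tray3 between -0.132 and 0.132 m and y of big_connector in the frame of tray3 between -0.035 and 0.035 m and z of big_connector in the frame of tray3 between 0 and 0.007 m and horizontal distance between each of valve, big_connector and trap above 0.04 m and horizontal distance between big_connector and valve above 0.04 m and x of gauge in the frame of tray2 between -0.088 and 0.088 m and y of gauge in the frame of tray2 between -0.035 and 0.035 m and z of gauge in the frame of tray2 between 0 and 0.007 m and x of small_connector in the frame of tray2 between -0.088 and 0.088 m and y of small_connector in the frame of tray2 between -0.035 and 0.035 m and z of small_connector in the frame of tray2 between 0 and 0.007 m and horizontal distance between small_connector and gauge above 0.04 m); the robot touches nothing.
It fails at once if a part is let go in the air, its underside more than 40 mm above the bench ((height (world z) of trap above 0.04 m and contact force between trap and the fingers below 0.01 N) or (height (world z) of valve above 0.04 m and contact force between valve and the fingers below 0.01 N) or (height (world z) of big_connector above 0.04 m and contact force between big_connector and the fingers below 0.01 N) or (height (world z) of gauge above 0.04 m and contact force between gauge and the fingers below 0.01 N) or (height (world z) of small_connector above 0.04 m and contact force between small_connector and the fingers below 0.01 N)).
It fails at once if the spring clamp or the mixing cup is moved by more than 30 mm (distance of any of clamp, cup from where it was at the start of the episode above 0.03 m).
It also fails if it takes over 128 s, if anything falls off the work surface, if the arm or the gripper's body presses on something with over 40 N, if the wrist force passes 120 N, or if a joint passes its speed limit or range.

## Working session

There is one attempt and no reset: what is moved stays moved. The work goes in short steps, Python scripts to look and compute and a tool call to move; the robot and the scene stay as the last step left them, time stands still between calls to the robot, and variables do not carry over. Pictures are saved under pics/ and viewed, at most 14 in all, crops included, and the job is handed in when it is done.

Besides the shell and the picture viewer there is one more tool, called after "Call:" as name(argument=value, ...) on one line, values as JSON. step_arm: Moves the arm, as the interface text tells. Scaled input: -1 to 1 covers 0.2 m each way for a shift and 180 degrees each way for a turn. Its arguments: {"type":"object","properties":{"steps":{"type":"array","items":{"type":"array","items":{"type":"number"}}},"newtons":{"type":"number"}},"required":["steps"]}

```bash
mkdir -p pics; cat > h.py <<'E'
import numpy as np, cv2
from plant import env, viewer
def ray(im,u,v,z):
    T=np.array(im["view"]);R,t=T[:3,:3],T[:3,3];c=-R.T@t
    d=R.T@np.array([(u-im["cx"])/im["fx"],(v-im["cy"])/im["fy"],1]);return c+d*(z-c[2])/d[2]
def save(im,n): cv2.imwrite(f"pics/{n}.png",im["pixels"][:,:,::-1])
E
python3 - <<'E'
from h import *
s=env.sense();print(s["time_s"],s["ee_pos"],s["tcp_rot"],s["gripper_width"])
for cam in["top","scene"]:
    im=viewer.get_image(cam);save(im,cam+"0")
    T=np.array(im["view"]);print(cam,im["fx"],-T[:3,:3].T@T[:3,3],T[:3,:3].round(2).tolist())
    for n in"trap valve big_connector small_connector gauge tray3 tray2 clamp cup".split():
        for r in viewer.outline_of(im,n)[:2]:
            m=r["region"].astype(np.uint8);v,u=np.nonzero(m)
            rc=cv2.minAreaRect(np.c_[u,v].astype(np.float32))
            print(n,round(r["score"],2),np.round(r["bbox"]),np.round([u.mean(),v.mean()],1),[np.round(x,1).tolist() if not isinstance(x,float) else round(x,1) for x in rc],ray(im,u.mean(),v.mean(),0).round(3)[:2])
E
```

```text
0.0 [ 0.14706729 -0.55549556  0.4035066 ] [[ 9.66706045e-01  2.55889358e-01 -2.41233020e-04]
 [ 2.55889222e-01 -9.66703355e-01  2.30874884e-03]
 [ 3.57583488e-04 -2.29361039e-03 -9.99997306e-01]] 0.08504281572789624
top 478.94337071545493 [ 0.4816025  -0.01753407  0.97772851] [[0.02, -1.0, 0.0], [-0.99, -0.02, -0.16], [0.16, 0.0, -0.99]]
trap 0.68 [280. 202.  33.  30.] [278.5 203.2] [[279.0, 203.0], [29.7, 29.7], 45.0] [ 0.641 -0.014]
valve 0.81 [334. 220.  24.  38.] [334.  219.9] [[333.9, 219.8], [33.0, 16.5], 76.0] [ 0.608 -0.128]
valve 0.59 [305. 306.  24.  20.] [306.8 304.7] [[306.5, 305.0], [22.0, 21.0], 90.0] [ 0.436 -0.074]
big_connector 0.67 [237. 299.  34.  28.] [236.3 298.2] [[236.0, 298.5], [29.0, 30.0], 90.0] [0.446 0.067]
small_connector 0.74 [306. 306.  25.  23.] [306.8 304.6] [[307.0, 305.0], [22.0, 22.0], 90.0] [ 0.437 -0.074]
gauge 0.81 [206. 220.  28.  32.] [206.  218.4] [[206.0, 218.5], [31.0, 30.0], 90.0] [0.606 0.135]
tray3 0.95 [128. 280.  50. 140.] [126.3 279.9] [[126.5, 279.0], [48.5, 138.4], 0.7] [0.478 0.29 ]
tray3 0.92 [416. 279.  51.  90.] [414.9 279.9] [[
[... 1067 characters left out ...]
[0.59  0.141]
tray3 0.87 [404. 158.  86. 102.] [402.8 157.7] [[403.0, 156.6], [114.8, 44.7], 66.3] [0.493 0.293]
tray3 0.61 [137. 190.  53.  76.] [137.8 190.4] [[136.9, 190.0], [48.8, 78.5], 3.1] [ 0.495 -0.291]
tray2 0.87 [404. 158.  86. 102.] [402.8 157.7] [[403.0, 156.6], [114.8, 44.7], 66.3] [0.493 0.293]
tray2 0.61 [137. 190.  53.  76.] [137.8 190.4] [[136.9, 190.0], [48.8, 78.5], 3.1] [ 0.495 -0.291]
clamp 0.79 [370. 287.  91.  80.] [372.6 291. ] [[370.9, 292.3], [90.2, 46.8], 41.5] [0.785 0.145]
cup 0.81 [244. 292.  43.  44.] [245.4 291.3] [[244.5, 292.0], [48.0, 41.0], 90.0] [ 0.751 -0.088]
cup 0.54 [345. 204.  33.  41.] [346.  203.5] [[344.9, 203.3], [29.4, 39.5], 4.1] [0.592 0.14 ]
```

```bash
python3 - <<'E'
import cv2
a=cv2.imread("pics/top0.png");cv2.imwrite("pics/top0c.png",cv2.resize(a[90:370,90:463],(800,600),interpolation=cv2.INTER_CUBIC))
a=cv2.imread("pics/scene0.png");cv2.imwrite("pics/scene0c.png",cv2.resize(a[90:352,100:450],(800,600),interpolation=cv2.INTER_CUBIC))
E
```

```text
(no output)
```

View pics/top0c.png

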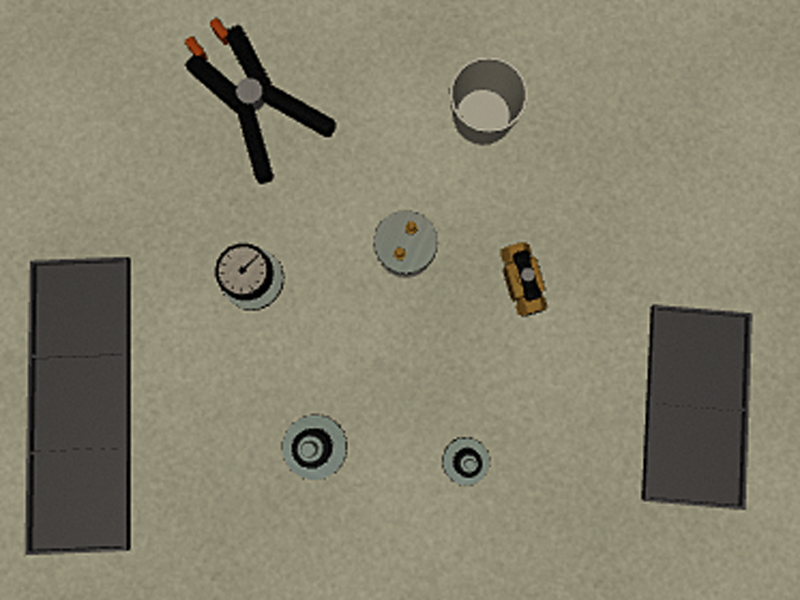

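View pics/scene0c.png

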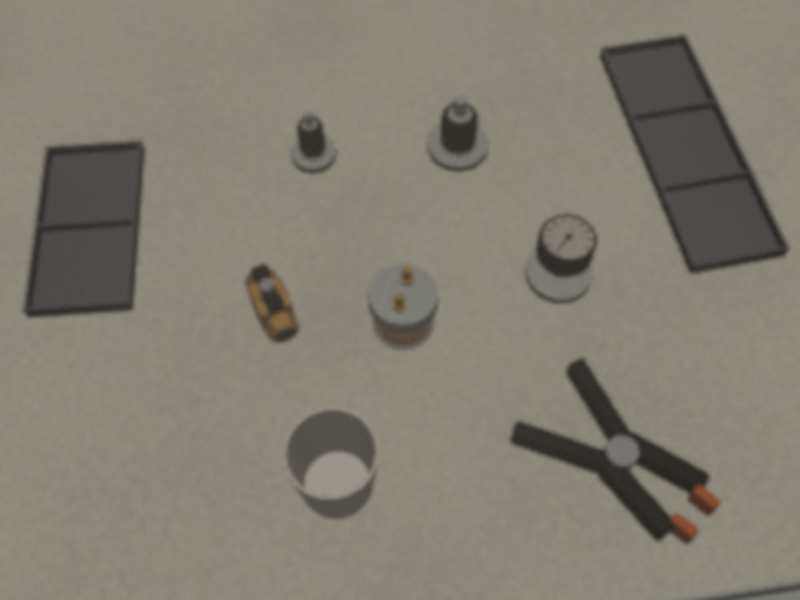

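The top crop shows every part standing: trap lid at (405,243), gauge dial (244,271), valve (526,278), big flange (314,447), small flange (466,461), tray3 on the left and tray2 on the right. The scene view agrees with it, and the tray walls are easy to see there.

```bash
python3 - <<'E'
from h import *
t=viewer.get_image("top");s=viewer.get_image("scene")
T=lambda u,v,z:ray(t,u/2.145+90,v/2.143+90,z)[:2]
S=lambda u,v,z:ray(s,u/2.286+100,v/2.29+90,z)[:2]
f=lambda n,a,b:print(n,a.round(4),b.round(4))
f("trap",T(406,242,.056),S(403,296,.056))
f("gauge",T(244,271,.062),S(567,239,.062))
f("gaugefoot",T(251,276,.008),S(560,270,.008))
f("big",T(314.5,447,.01),S(458,143,.01)); f("bigtop",T(310,450,.07),S(460,103,.07))
f("small",T(466,461,.01),S(314,152,.01)); f("smalltop",T(470,464,.062),S(310,117,.062))
f("valve knob",T(528,274,.051),S(267,283,.051))
a,b=T(514,245,.025),T(535,313,.025);f("valve",(a+b)/2,b);print("valve yaw",np.degrees(np.arctan2(*(b-a)[::-1])))
a,b=S(262,272,.034),S(287,333,.034);f("valve S",(a+b)/2,b);print(np.degrees(np.arctan2(*(b-a)[::-1])))
for n,C,Cs in[("tray3",[(31,261),(129,258),(129,549),(27,552)],[(602,50),(685,38),(785,248),(692,270)]),("tray2",[(652,306),(750,314),(745,508),(642,500)],[(48,149),(143,144),(132,306),(27,313)])]:
    for F,c in((T,C),(S,Cs)):
        P=np.array([F(u,v,.014) for u,v in c]);d=(P[0]+P[1]-P[2]-P[3])/2
        if F is S: d=-d
        print(n,P.mean(0).round(4),np.degrees(np.arctan2(d[1],d[0])).round(2),np.linalg.norm(d).round(3))
E
```

```text
trap [ 0.6324 -0.0153] [ 0.6387 -0.0137]
gauge [0.6022 0.1298] [0.6078 0.1313]
gaugefoot [0.6046 0.1316] [0.6063 0.1332]
big [0.4461 0.0657] [0.4527 0.0672]
bigtop [0.4456 0.0644] [0.454  0.0661]
small [ 0.4361 -0.0745] [ 0.443  -0.0721]
smalltop [ 0.436 -0.075] [ 0.4434 -0.0714]
valve knob [ 0.6059 -0.1268] [ 0.6067 -0.1243]
valve [ 0.6048 -0.1265] [ 0.5729 -0.1364]
valve yaw -162.82272146527717
valve S [ 0.616 -0.121] [ 0.6471 -0.1128]
14.788457950257882
tray3 [0.4832 0.285 ] 3.6 0.267
tray3 [0.4895 0.2856] 3.03 0.265
tray2 [ 0.4908 -0.2882] -3.69 0.178
tray2 [ 0.4978 -0.2851] -3.51 0.179
```

Call:
step_arm(steps=[[1,1,-0.25,0,0,-0.102,-1],[1,1,-0.25,0,0,-0.102,-1],[1,1,-0.25,0,0,-0.102,-1],[1,1,-0.25,0,0,-0.102,-1],[1,1,-0.25,0,0,-0.102,-1],[1,1,-0.25,0,0,-0.102,-1],[1,1,-0.25,0,0,-0.102,-1],[1,1,-0.25,0,0,-0.102,-1],[1,1,-0.25,0,0,-0.102,-1]], newtons=40)

```text
time_s: 2.0
ee_pos: [0.3468, -0.3567, 0.3551]
tcp_rot: [[0.998, -0.062, 0.0], [-0.062, -0.998, -0.001], [0.0, 0.001, -1.0]]
force: [0.5, 0.2, 0.7]
gripper_width: 0.0852
grasp_force: 0.0
```

Call:
step_arm(steps=[[0.46,1,-0.35,0,0,0,-1],[0.46,1,-0.35,0,0,0,-1],[0.46,1,-0.35,0,0,0,-1],[0.46,1,-0.35,0,0,0,-1],[0.46,1,-0.35,0,0,0,-1],[0.46,1,-0.35,0,0,0,-1],[0.46,1,-0.35,0,0,0,-1]])

```text
time_s: 2.7
ee_pos: [0.4392, -0.1568, 0.2849]
tcp_rot: [[0.998, -0.062, 0.0], [-0.062, -0.998, -0.001], [0.0, 0.001, -1.0]]
force: [0.8, -0.4, 0.4]
gripper_width: 0.0853
grasp_force: 0.0
```

Call:
step_arm(steps=[[0,0.41,0,0,0,0,-1],[0,0.41,0,0,0,0,-1],[0,0.41,0,0,0,0,-1],[0,0.41,0,0,0,0,-1]])

```text
time_s: 3.1
ee_pos: [0.4395, -0.0753, 0.2856]
tcp_rot: [[0.998, -0.063, 0.002], [-0.063, -0.998, -0.002], [0.002, 0.001, -1.0]]
force: [0.3, -1.0, -0.5]
gripper_width: 0.0854
grasp_force: 0.0
```

```bash
python3 - <<'E'
from h import *
print(env.sense()["ee_pos"],env.sense()["q"])
o=[]
for c,(u,v) in(("top",(306,306)),("scene",(237,155))):
    a=viewer.get_image(c)["pixels"][v-60:v+60,u-80:u+80,::-1];o.append(cv2.resize(a,(400,300),interpolation=cv2.INTER_CUBIC))
cv2.imwrite("pics/a1.png",np.hstack(o))
E
```

```text
[ 0.43945174 -0.07531283  0.2855514 ] [-3.64021731e-01  7.24513443e-02  1.96387617e+00 -9.22732790e-04
  1.10288007e+00  1.26987985e+00]
```

View pics/a1.png

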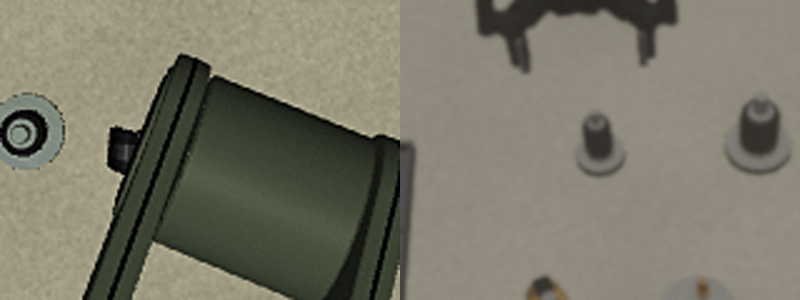

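The left panel (top camera) is mostly the arm. The right panel (scene) shows the fingertips at (525,70) and (647,60), above the small connector at (600,150).

```bash
python3 - <<'E'
from h import *
s=viewer.get_image("scene")
for z in(.1126,.1256): print(ray(s,157+186/2.5,95+65/2.5,z))
E
```

```text
[ 0.43357448 -0.07433367  0.1126    ]
[ 0.44571545 -0.0741649   0.1256    ]
```

Call:
step_arm(steps=[[0,0.01,-0.2,0,0,0,-1],[0,0.01,-0.3,0,0,0,-1],[0,0.01,-0.36,0,0,0,-1],[0,0.01,-0.36,0,0,0,-1]])

```text
time_s: 3.65
ee_pos: [0.4384, -0.0725, 0.2112]
tcp_rot: [[0.998, -0.063, -0.003], [-0.063, -0.998, 0.001], [-0.003, -0.001, -1.0]]
force: [-0.1, 0.8, -0.5]
gripper_width: 0.0855
grasp_force: 0.0
```

```bash
python3 - <<'E'
from h import *
u,v=237,155
a=viewer.get_image("scene")["pixels"][v-60:v+60,u-80:u+80,::-1];cv2.imwrite("pics/a2.png",cv2.resize(a,(640,480),interpolation=cv2.INTER_CUBIC))
E
```

```text
(no output)
```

View pics/a2.png

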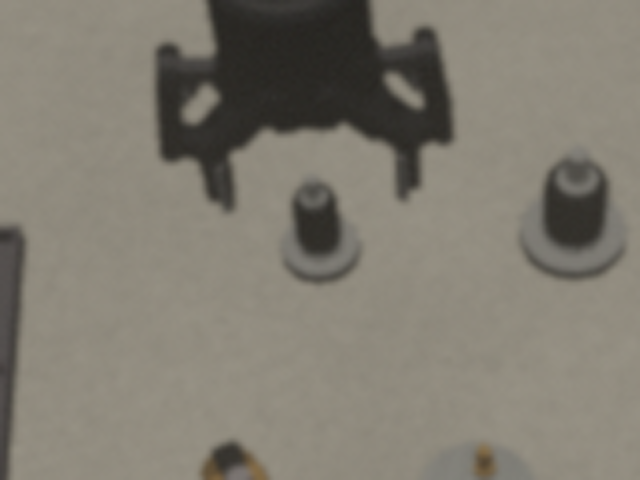

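The fingers straddle the small connector: the tip midpoint is at about column 314 and the connector at 316. Going down and closing.

Call:
step_arm(steps=[[0,0,-0.125,0,0,0,-1],[0,0,-0.125,0,0,0,-1],[0,0,-0.125,0,0,0,1],[0,0,-0.125,0,0,0,1],[0,0,-0.125,0,0,0,1],[0,0,-0.125,0,0,0,1],[0,0,-0.125,0,0,0,1],[0,0,-0.125,0,0,0,1],[0,0,-0.125,0,0,0,1],[0,0,-0.125,0,0,0,1]], newtons=40)

```text
time_s: 4.7
ee_pos: [0.4397, -0.0721, 0.1886]
tcp_rot: [[0.998, -0.061, 0.001], [-0.061, -0.998, -0.001], [0.001, 0.001, -1.0]]
force: [-1.2, -0.3, 5.9]
gripper_width: 0.0228
grasp_force: 39.0
```

Call:
step_arm(steps=[[0,0,0.1,0,0,0,1],[0,0,0.3,0,0,0,1],[0,0,0.4,0,0,0,1],[0,-0.2,0.4,0,0,0,1],[0.02,-0.4,0.4,0,0,0,1],[0.05,-0.6,0.4,0,0,0,1],[0.05,-0.8,0.4,0,0,0,1],[0.05,-1,0.4,0,0,0,1],[0.05,-1,0.4,0,0,0,1],[0.05,-1,0.4,0,0,0,1]])

```text
time_s: 5.7
ee_pos: [0.4487, -0.2725, 0.2673]
tcp_rot: [[0.998, -0.064, -0.001], [-0.064, -0.998, 0.001], [-0.001, -0.001, -1.0]]
force: [-0.6, 0.4, -1.1]
gripper_width: 0.0223
grasp_force: 39.6
```

Call:
step_arm(steps=[[0,-0.06,-0.1,0,0,0,1],[0,-0.06,-0.2,0,0,0,1],[0,-0.06,-0.25,0,0,0,1],[0,-0.06,-0.25,0,0,0,1]])

```text
time_s: 6.1
ee_pos: [0.4483, -0.2818, 0.2157]
tcp_rot: [[0.998, -0.06, -0.004], [-0.06, -0.998, 0.004], [-0.004, -0.004, -1.0]]
force: [-0.3, 0.5, -0.8]
gripper_width: 0.0228
grasp_force: 39.6
```

```bash
python3 - <<'E'
from h import *
s=env.sense();print(s["ee_pos"],s["force"],s["gripper_width"])
u,v=140,180
a=viewer.get_image("scene")["pixels"][v-75:v+75,u-100:u+100,::-1];cv2.imwrite("pics/a3.png",cv2.resize(a,(640,480),interpolation=cv2.INTER_CUBIC))
E
```

```text
[ 0.44825254 -0.28183397  0.21565698] [-0.26199399  0.48123365 -0.83020318] 0.022803705180079202
```

View pics/a3.png

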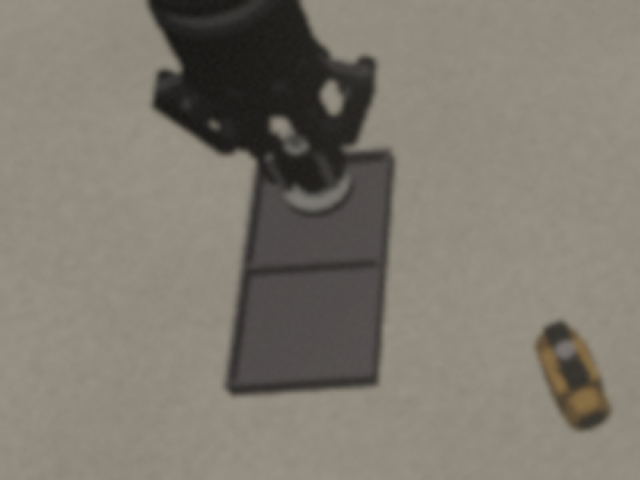

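The connector hangs at (316,188), over the near compartment of tray2 (centre about (320,212)). That is right for its remaining height.

Call:
step_arm(steps=[[0,0,-0.06,0,0,0,1],[0,0,-0.1,0,0,0,1],[0,0,-0.12,0,0,0,1],[0,0,-0.13,0,0,0,1],[0,0,-0.13,0,0,0,1],[0,0,-0.13,0,0,0,1]])

```text
time_s: 6.75
ee_pos: [0.4493, -0.284, 0.1918]
tcp_rot: [[0.998, -0.062, 0.001], [-0.062, -0.998, -0.0], [0.001, 0.0, -1.0]]
force: [0.6, -0.6, -2.0]
gripper_width: 0.0227
grasp_force: 39.7
```

Call:
step_arm(steps=[[0,0,0,0,0,0,0],[0,0,0,0,0,0,-0.3],[0,0,0,0,0,0,-0.3],[0,0,0,0,0,0,-0.3],[0,0,0,0,0,0,-0.3],[0,0,0.2,0,0,0,-0.3],[0,0,0.5,0,0,0,-0.3],[0,0,0.5,0,0,0,-0.3],[0.4,1,0.5,0,0,0,-1],[0.4,1,0.5,0,0,0,-1],[0.4,1,0.5,0,0,0,-1],[0.4,1,0.5,0,0,0,-1],[0.4,1,0.5,0,0,0,-1],[0.4,1,0.5,0,0,0,-1]])

```text
time_s: 8.15
ee_pos: [0.5295, -0.0817, 0.2914]
tcp_rot: [[0.998, -0.057, -0.0], [-0.057, -0.998, 0.0], [-0.0, -0.0, -1.0]]
force: [-1.3, -0.4, 0.2]
gripper_width: 0.0856
grasp_force: 0.0
```

Call:
step_arm(steps=[[0.38,1,0,0,0,0,-1],[0.38,1,0,0,0,0,-1],[0.38,1,0,0,0,0,-1],[0.38,1,0,0,0,0,-1],[0.38,1,0,0,0,0,-1],[0.38,1,0,0,0,0,-1]])

```text
time_s: 8.75
ee_pos: [0.6056, 0.1166, 0.2913]
tcp_rot: [[0.998, -0.06, -0.0], [-0.06, -0.998, -0.001], [-0.0, 0.001, -1.0]]
force: [-1.0, -0.1, -0.4]
gripper_width: 0.0858
grasp_force: 0.0
```

```bash
python3 - <<'E'
from h import *
s=env.sense();print(s["time_s"],s["ee_pos"],s["force"],s["gripper_width"])
im=viewer.get_image("scene");p=im["pixels"]
f=lambda u,v:cv2.resize(p[v-60:v+60,u-60:u+60,::-1],(400,400),interpolation=cv2.INTER_CUBIC)
cv2.imwrite("pics/a4.png",np.hstack([f(140,170),f(346,190)]))
E
```

```text
8.75 [0.6055828  0.11659269 0.29131835] [-0.97923286 -0.09512917 -0.422917  ] 0.08579248652395967
```

View pics/a4.png

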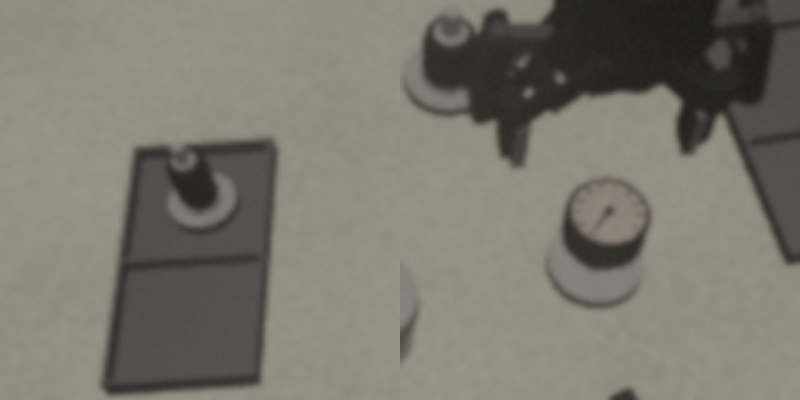

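The small connector stands centred in its compartment. The gauge at (607,215) is slightly right of the finger midpoint, which the remaining y shift will take up.

Call:
step_arm(steps=[[0,0.07,-0.1,0,0,0,-1],[0,0.07,-0.2,0,0,0,-1],[0,0.07,-0.3,0,0,0,-1],[0,0.07,-0.38,0,0,0,-1],[0,0.07,-0.43,0,0,0,-1],[0,0.07,-0.43,0,0,0,-1],[0,0.07,-0.43,0,0,0,1],[0,0.07,-0.43,0,0,0,1],[0,0.07,-0.43,0,0,0,1],[0,0.07,-0.43,0,0,0,1],[0,0.07,-0.43,0,0,0,1],[0,0.07,-0.43,0,0,0,1],[0,0.07,-0.43,0,0,0,1]])

```text
time_s: 10.1
ee_pos: [0.606, 0.1305, 0.2074]
tcp_rot: [[0.998, -0.061, 0.003], [-0.061, -0.998, 0.001], [0.003, -0.001, -1.0]]
force: [-0.1, 0.6, 7.2]
gripper_width: 0.0488
grasp_force: 42.2
```

Call:
step_arm(steps=[[0,0,0.1,0,0,0,1],[0,0,0.3,0,0,0,1],[0,0,0.5,0,0,0,1],[-0.1,-0.1,0.5,0,0,0,1],[-0.2,-0.3,0.5,0,0,0,1],[-0.33,-0.5,0.5,0,0,0,1],[-0.33,-0.7,0.5,0,0,0,1],[-0.33,-0.9,0.5,0,0,0,1],[-0.33,-1,0.5,0,0,0,1]])

```text
time_s: 11.0
ee_pos: [0.5382, -0.0725, 0.3049]
tcp_rot: [[0.998, -0.064, -0.002], [-0.064, -0.998, -0.001], [-0.002, 0.001, -1.0]]
force: [-0.3, 0.2, -3.4]
gripper_width: 0.0488
grasp_force: 42.3
```

Call:
step_arm(steps=[[0,-0.25,0,0,0,0,1],[0,-0.5,0,0,0,0,1],[0,-0.7,0,0,0,0,1],[0,-0.9,0,0,0,0,1],[0,-1,0,0,0,0,1],[0,-1,0,0,0,0,1],[0,-1,-0.1,0,0,0,1],[0,-1,-0.2,0,0,0,1],[0,-1,-0.2,0,0,0,1]])

```text
time_s: 11.9
ee_pos: [0.5375, -0.2673, 0.2616]
tcp_rot: [[0.998, -0.06, -0.008], [-0.06, -0.998, 0.006], [-0.008, -0.006, -1.0]]
force: [-1.3, 0.4, -3.9]
gripper_width: 0.0489
grasp_force: 42.5
```

Call:
step_arm(steps=[[0,-0.1,0,0,0,0,1],[0,-0.1,-0.08,0,0,0,1],[0,-0.1,-0.15,0,0,0,1],[0,-0.1,-0.2,0,0,0,1],[0,-0.1,-0.24,0,0,0,1],[0,-0.1,-0.26,0,0,0,1],[0,-0.1,-0.27,0,0,0,1],[0,-0.1,-0.27,0,0,0,1],[0,-0.1,-0.27,0,0,0,1]])

```text
time_s: 12.8
ee_pos: [0.5394, -0.29, 0.2122]
tcp_rot: [[0.998, -0.061, 0.001], [-0.061, -0.998, -0.001], [0.001, 0.001, -1.0]]
force: [-0.7, -1.1, -1.4]
gripper_width: 0.0489
grasp_force: 42.6
```

Call:
step_arm(steps=[[0,0,-0.005,0,0,0,1],[0,0,-0.01,0,0,0,1],[0,0,-0.01,0,0,0,1]])

```text
time_s: 13.1
ee_pos: [0.5394, -0.2901, 0.2105]
tcp_rot: [[0.998, -0.062, 0.001], [-0.062, -0.998, -0.001], [0.001, 0.001, -1.0]]
force: [-1.4, -0.7, 1.7]
gripper_width: 0.0487
grasp_force: 42.8
```

Call:
step_arm(steps=[[0,0,0,0,0,0,-1],[0,0,0,0,0,0,-1],[0,0,0,0,0,0,-1],[0,0,0,0,0,0,-1],[0,0,0,0,0,0,-1],[0,0,0.2,0,0,0,-1],[0,0,0.4,0,0,0,-1],[0,0,0.5,0,0,0,-1],[0.48,1,0.5,0,0,0,-1],[0.48,1,0.5,0,0,0,-1],[0.48,1,0.5,0,0,0,-1],[0.48,1,0.5,0,0,0,-1],[0.48,1,0.5,0,0,0,-1],[0.48,1,0.5,0,0,0,-1]])

```text
time_s: 14.5
ee_pos: [0.6361, -0.0864, 0.3096]
tcp_rot: [[0.998, -0.057, 0.001], [-0.057, -0.998, 0.001], [0.0, -0.001, -1.0]]
force: [-0.7, 0.4, -0.2]
gripper_width: 0.0853
grasp_force: 0.0
```

Call:
step_arm(steps=[[0,0.38,0,0,0,0.039,-1],[0,0.38,0,0,0,0.039,-1],[0,0.38,0,0,0,0.039,-1],[0,0.38,-0.15,0,0,0.039,-1],[0,0.38,-0.15,0,0,0.039,-1]])

```text
time_s: 15.0
ee_pos: [0.6331, -0.015, 0.2758]
tcp_rot: [[0.998, 0.06, -0.008], [0.06, -0.998, 0.0], [-0.008, -0.001, -1.0]]
force: [-1.0, 0.1, -1.0]
gripper_width: 0.0853
grasp_force: 0.0
```

```bash
python3 - <<'E'
from h import *
s=env.sense();print(s["time_s"],s["ee_pos"],s["force"],s["gripper_width"])
im=viewer.get_image("scene");p=im["pixels"]
f=lambda u,v:cv2.resize(p[v-60:v+60,u-60:u+60,::-1],(400,400),interpolation=cv2.INTER_CUBIC)
cv2.imwrite("pics/a5.png",np.hstack([f(140,190),f(275,215)]))
E
```

```text
15.0 [ 0.63312113 -0.01498555  0.2757991 ] [-1.03334515  0.06909448 -1.03208436] 0.08527703518273287
```

View pics/a5.png

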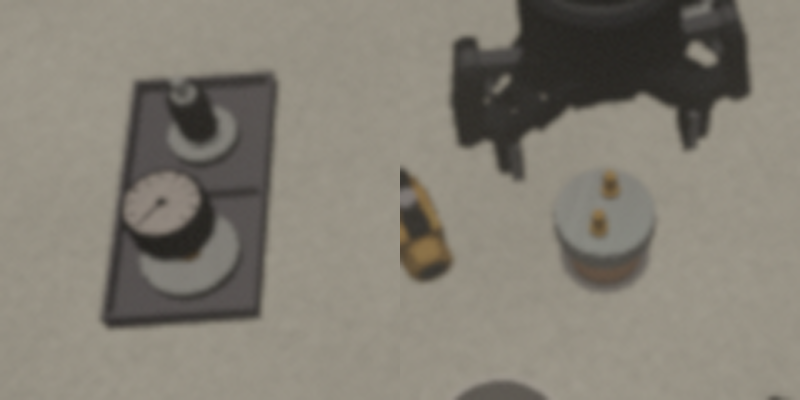

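The gauge stands in the far compartment of tray2. The trap lid at (604,215) is centred between the fingertips (midpoint 603).

Call:
step_arm(steps=[[0,0,-0.1,0,0,0,-1],[0,0,-0.2,0,0,0,-1],[0,0,-0.3,0,0,0,-1],[0,0,-0.36,0,0,0,-1],[0,0,-0.38,0,0,0,-1],[0,0,-0.38,0,0,0,-1],[0,0,-0.38,0,0,0,1],[0,0,-0.38,0,0,0,1],[0,0,-0.38,0,0,0,1],[0,0,-0.38,0,0,0,1],[0,0,-0.38,0,0,0,1],[0,0,-0.38,0,0,0,1],[0,0,-0.38,0,0,0,1]])

```text
time_s: 16.35
ee_pos: [0.636, -0.0138, 0.2054]
tcp_rot: [[0.998, 0.061, 0.003], [0.061, -0.998, -0.0], [0.003, 0.001, -1.0]]
force: [-0.7, 0.9, 6.0]
gripper_width: 0.0567
grasp_force: 43.3
```

Call:
step_arm(steps=[[0,0,0.1,0,0,0,1],[0,0,0.25,0,0,0,1],[0,0,0.4,0,0,0,1],[-0.1,0.1,0.4,0,0,0,1],[-0.2,0.3,0.4,0,0,0,1],[-0.3,0.5,0.4,0,0,0,1],[-0.3,0.7,0.4,0,0,0,1],[-0.3,0.9,0.4,0,0,0,1],[-0.3,1,0.4,0,0,0,1]])

```text
time_s: 17.25
ee_pos: [0.5739, 0.1891, 0.2829]
tcp_rot: [[0.998, 0.064, -0.002], [0.064, -0.998, 0.001], [-0.002, -0.001, -1.0]]
force: [0.0, -0.1, -2.2]
gripper_width: 0.0566
grasp_force: 43.5
```

Call:
step_arm(steps=[[0,0.2,0,0,0,0,1],[0,0.4,0,0,0,0,1],[0,0.525,0,0,0,0,1],[0,0.525,0,0,0,0,1],[0,0.525,-0.1,0,0,0,1],[0,0.525,-0.2,0,0,0,1],[0,0.525,-0.3,0,0,0,1],[0,0.525,-0.36,0,0,0,1],[0,0.525,-0.37,0,0,0,1],[0,0.525,-0.37,0,0,0,1],[0,0.525,-0.37,0,0,0,1]])

```text
time_s: 18.35
ee_pos: [0.5754, 0.291, 0.2101]
tcp_rot: [[0.998, 0.061, 0.001], [0.061, -0.998, 0.0], [0.001, -0.0, -1.0]]
force: [-0.6, -0.1, -2.3]
gripper_width: 0.0566
grasp_force: 44.4
```

Call:
step_arm(steps=[[0,0,-0.005,0,0,0,1],[0,0,-0.01,0,0,0,1],[0,0,-0.012,0,0,0,1],[0,0,-0.012,0,0,0,1]])

```text
time_s: 18.75
ee_pos: [0.5753, 0.2912, 0.2079]
tcp_rot: [[0.998, 0.061, 0.001], [0.061, -0.998, 0.0], [0.001, -0.0, -1.0]]
force: [-0.7, -0.9, 0.9]
gripper_width: 0.0563
grasp_force: 44.6
```

Call:
step_arm(steps=[[0,0,0,0,0,0,-1],[0,0,0,0,0,0,-1],[0,0,0,0,0,0,-1],[0,0,0,0,0,0,-1],[0,0,0,0,0,0,-1],[0,0,0.2,0,0,0,-1],[0,0,0.4,0,0,0,-1],[0,0,0.5,0,0,0,-1],[-0.63,-1,0.5,0,0,0,-1],[-0.63,-1,0.5,0,0,0,-1],[-0.63,-1,0.5,0,0,0,-1],[-0.63,-1,0.5,0,0,0,-1],[-0.63,-1,0.5,0,0,0,-1],[-0.63,-1,0.5,0,0,0,-1]])

```text
time_s: 20.15
ee_pos: [0.4467, 0.0887, 0.3067]
tcp_rot: [[0.998, 0.057, -0.003], [0.057, -0.998, -0.001], [-0.003, 0.001, -1.0]]
force: [0.3, 1.4, 0.2]
gripper_width: 0.0854
grasp_force: 0.0
```

Call:
step_arm(steps=[[0,-0.125,0,0,0,0,-1],[0,-0.125,-0.2,0,0,0,-1],[0,-0.125,-0.2,0,0,0,-1],[0,-0.125,-0.2,0,0,0,-1]])

```text
time_s: 20.55
ee_pos: [0.4492, 0.0666, 0.267]
tcp_rot: [[0.998, 0.061, -0.002], [0.061, -0.998, 0.0], [-0.002, -0.001, -1.0]]
force: [-0.6, -0.8, 0.5]
gripper_width: 0.0851
grasp_force: 0.0
```

```bash
python3 - <<'E'
from h import *
s=env.sense();print(s["time_s"],s["ee_pos"],s["force"],s["gripper_width"])
im=viewer.get_image("scene");p=im["pixels"]
f=lambda u,v:cv2.resize(p[v-60:v+60,u-60:u+60,::-1],(400,400),interpolation=cv2.INTER_CUBIC)
cv2.imwrite("pics/a6.png",np.hstack([f(405,165),f(300,140)]))
E
```

```text
20.55 [0.44921215 0.06660598 0.26695635] [-0.62390752 -0.78776501  0.53060329] 0.08514820667066236
```

View pics/a6.png

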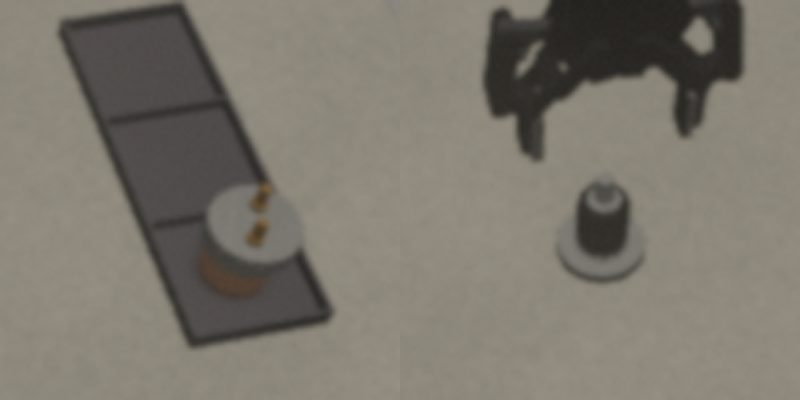

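The trap stands in tray3's far compartment. The big connector at (601,205) sits between the fingertips (midpoint 610).

Call:
step_arm(steps=[[0,0,-0.1,0,0,0,-1],[0,0,-0.2,0,0,0,-1],[0,0,-0.3,0,0,0,-1],[0,0,-0.36,0,0,0,-1],[0,0,-0.385,0,0,0,-1],[0,0,-0.385,0,0,0,-1],[0,0,-0.385,0,0,0,1],[0,0,-0.385,0,0,0,1],[0,0,-0.385,0,0,0,1],[0,0,-0.385,0,0,0,1],[0,0,-0.385,0,0,0,1],[0,0,-0.385,0,0,0,1],[0,0,-0.385,0,0,0,1],[0,0,-0.385,0,0,0,1]])

```text
time_s: 22.0
ee_pos: [0.4496, 0.0662, 0.1911]
tcp_rot: [[0.998, 0.061, 0.001], [0.061, -0.998, 0.0], [0.001, -0.0, -1.0]]
force: [-1.1, -0.1, 5.3]
gripper_width: 0.0331
grasp_force: 39.8
```

Call:
step_arm(steps=[[0,0,0.1,0,0,0,1],[0,0,0.25,0,0,0,1],[0,0,0.35,0,0,0,1],[-0.1,0.1,0.35,0,0,0,1],[-0.2,0.3,0.35,0,0,0,1],[-0.26,0.5,0.35,0,0,0,1],[-0.26,0.7,0.35,0,0,0,1],[-0.26,0.9,0.35,0,0,0,1],[-0.26,1,0.35,0,0,0,1]])

```text
time_s: 22.9
ee_pos: [0.3965, 0.2686, 0.2601]
tcp_rot: [[0.998, 0.063, 0.0], [0.063, -0.998, 0.001], [0.0, -0.001, -1.0]]
force: [0.3, -0.3, -1.3]
gripper_width: 0.033
grasp_force: 40.4
```

Call:
step_arm(steps=[[0,0.07,0,0,0,0,1],[0,0.07,0,0,0,0,1],[0,0.07,-0.1,0,0,0,1],[0,0.07,-0.2,0,0,0,1],[0,0.07,-0.28,0,0,0,1],[0,0.07,-0.31,0,0,0,1],[0,0.07,-0.32,0,0,0,1],[0,0.07,-0.32,0,0,0,1],[0,0.07,-0.32,0,0,0,1]])

```text
time_s: 23.8
ee_pos: [0.3977, 0.2801, 0.1971]
tcp_rot: [[0.998, 0.06, 0.002], [0.06, -0.998, 0.001], [0.002, -0.001, -1.0]]
force: [-0.1, 0.0, -0.6]
gripper_width: 0.033
grasp_force: 40.4
```

Contact is expected at about z 0.194.

Call:
step_arm(steps=[[0,0,-0.005,0,0,0,1],[0,0,-0.01,0,0,0,1],[0,0,-0.015,0,0,0,1],[0,0,-0.015,0,0,0,1]])

```text
time_s: 24.2
ee_pos: [0.3974, 0.2803, 0.1941]
tcp_rot: [[0.998, 0.061, 0.001], [0.061, -0.998, 0.0], [0.001, -0.0, -1.0]]
force: [-1.9, -1.1, 4.3]
gripper_width: 0.0329
grasp_force: 41.0
```

Call:
step_arm(steps=[[0,0,0,0,0,0,-0.3],[0,0,0,0,0,0,-0.3],[0,0,0,0,0,0,-0.3],[0,0,0,0,0,0,-0.3],[0,0,0.2,0,0,0,-0.3],[0,0,0.4,0,0,0,-0.3],[0,0,0.5,0,0,0,-0.3],[0.5,-1,0.5,0,0,0,-1],[0.5,-1,0.5,0,0,0,-1],[0.5,-1,0.5,0,0,0,-1],[0.5,-1,0.5,0,0,0,-1],[0.5,-1,0.5,0,0,0,-1],[0.5,-1,0.5,0,0,0,-1]])

```text
time_s: 25.5
ee_pos: [0.4986, 0.0773, 0.2935]
tcp_rot: [[0.998, 0.056, 0.002], [0.056, -0.998, -0.001], [0.001, 0.001, -1.0]]
force: [0.6, -0.0, -0.4]
gripper_width: 0.0854
grasp_force: 0.0
```

Call:
step_arm(steps=[[0.55,-1,0,0,0,0.069,-1],[0.55,-1,0,0,0,0.069,-1],[0.55,-1,0,0,0,0.069,-1],[0.55,-1,0,0,0,0.069,-1],[0.55,-1,0,0,0,0.069,-1],[0.55,-1,0,0,0,0.069,-1],[0.55,-1,0,0,0,0.069,-1]])

```text
time_s: 26.2
ee_pos: [0.6069, -0.1192, 0.2926]
tcp_rot: [[0.962, 0.274, -0.002], [0.274, -0.962, 0.001], [-0.001, -0.002, -1.0]]
force: [-0.6, 0.2, -0.1]
gripper_width: 0.0852
grasp_force: 0.0
```

Call:
step_arm(steps=[[0,-0.03,-0.2,0,0,0,-1],[0,-0.03,-0.3,0,0,0,-1],[0,-0.03,-0.3,0,0,0,-1],[0,-0.03,-0.3,0,0,0,-1]])

```text
time_s: 26.6
ee_pos: [0.6067, -0.1241, 0.2331]
tcp_rot: [[0.961, 0.276, -0.001], [0.276, -0.961, 0.001], [-0.001, -0.001, -1.0]]
force: [0.1, 0.1, -0.0]
gripper_width: 0.0853
grasp_force: 0.0
```

```bash
python3 - <<'E'
from h import *
s=env.sense();print(s["time_s"],s["ee_pos"],s["force"],s["gripper_width"])
im=viewer.get_image("scene");p=im["pixels"]
f=lambda u,v:cv2.resize(p[v-60:v+60,u-60:u+60,::-1],(400,400),interpolation=cv2.INTER_CUBIC)
cv2.imwrite("pics/a7.png",np.hstack([f(405,150),f(220,215)]))
E
```

```text
26.6 [ 0.60669195 -0.12408744  0.23314343] [ 0.12594852  0.0714924  -0.03944023] 0.0853160873050238
```

View pics/a7.png

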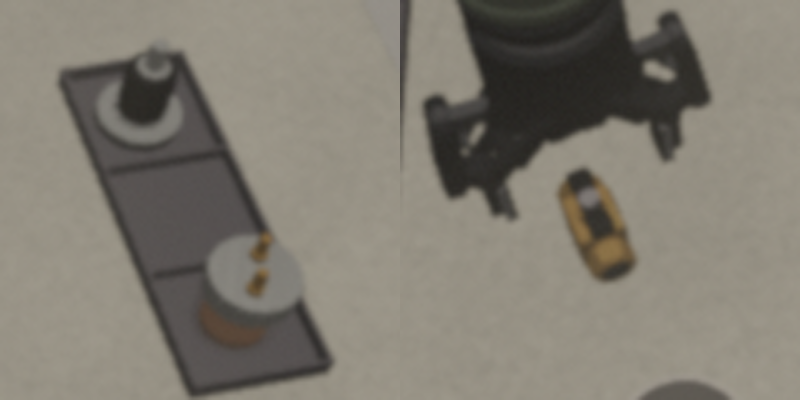

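The big connector is placed. The valve at (597,225) lies between the fingers and is aligned with them.

Call:
step_arm(steps=[[0,0,-0.1,0,0,0,-1],[0,0,-0.18,0,0,0,-1],[0,0,-0.23,0,0,0,-1],[0,0,-0.255,0,0,0,-1],[0,0,-0.255,0,0,0,-1],[0,0,-0.255,0,0,0,0],[0,0,-0.255,0,0,0,1],[0,0,-0.255,0,0,0,1],[0,0,-0.255,0,0,0,1],[0,0,-0.255,0,0,0,1],[0,0,-0.255,0,0,0,1],[0,0,-0.255,0,0,0,1],[0,0,-0.255,0,0,0,1],[0,0,-0.255,0,0,0,1]], newtons=50)

```text
time_s: 28.05
ee_pos: [0.6076, -0.126, 0.183]
tcp_rot: [[0.962, 0.274, 0.001], [0.274, -0.962, -0.0], [0.001, 0.001, -1.0]]
force: [0.7, 0.1, 5.4]
gripper_width: 0.0292
grasp_force: 51.4
```

Call:
step_arm(steps=[[0,0,0.1,0,0,0,1],[0,0,0.25,0,0,0,1],[0,0,0.45,0,0,0,1],[-0.1,0.1,0.5,0,0,-0.02,1],[-0.2,0.3,0.5,0,0,-0.04,1],[-0.4,0.5,0.5,0,0,-0.069,1],[-0.6,0.7,0.5,0,0,-0.069,1],[-0.6,0.9,0.5,0,0,-0.069,1],[-0.6,1,0.5,0,0,-0.069,1],[-0.6,1,0.5,0,0,-0.069,1]])

```text
time_s: 29.05
ee_pos: [0.4854, 0.0766, 0.281]
tcp_rot: [[0.998, 0.065, -0.003], [0.065, -0.998, 0.001], [-0.003, -0.001, -1.0]]
force: [-0.1, 1.2, -2.3]
gripper_width: 0.0289
grasp_force: 50.6
```

Call:
step_arm(steps=[[0,0.2,0,0,0,0,1],[0,0.4,0,0,0,0,1],[0,0.6,0,0,0,0,1],[0,0.8,0,0,0,0,1],[0,1,0,0,0,0,1],[0,1,0,0,0,0,1]])

```text
time_s: 29.65
ee_pos: [0.4871, 0.2771, 0.2816]
tcp_rot: [[0.998, 0.065, -0.0], [0.065, -0.998, 0.001], [-0.0, -0.001, -1.0]]
force: [0.9, -1.0, -2.0]
gripper_width: 0.0291
grasp_force: 50.8
```

Call:
step_arm(steps=[[0,0.06,0,0,0,0,1],[0,0.06,-0.1,0,0,0,1],[0,0.06,-0.2,0,0,0,1],[0,0.06,-0.3,0,0,0,1],[0,0.06,-0.38,0,0,0,1],[0,0.06,-0.44,0,0,0,1],[0,0.06,-0.47,0,0,0,1],[0,0.06,-0.47,0,0,0,1],[0,0.06,-0.47,0,0,0,1]])

```text
time_s: 30.55
ee_pos: [0.4876, 0.2861, 0.1888]
tcp_rot: [[0.998, 0.06, 0.001], [0.06, -0.998, 0.0], [0.001, -0.0, -1.0]]
force: [0.2, 0.6, -1.6]
gripper_width: 0.0293
grasp_force: 50.9
```

Call:
step_arm(steps=[[0,0,-0.007,0,0,0,1],[0,0,-0.012,0,0,0,1],[0,0,-0.016,0,0,0,1],[0,0,-0.016,0,0,0,1]])

```text
time_s: 30.95
ee_pos: [0.4875, 0.2864, 0.186]
tcp_rot: [[0.998, 0.061, 0.001], [0.061, -0.998, 0.0], [0.001, -0.0, -1.0]]
force: [-1.0, -0.6, 3.5]
gripper_width: 0.0291
grasp_force: 51.4
```

Call:
step_arm(steps=[[0,0,0,0,0,0,0.1],[0,0,0,0,0,0,-0.05],[0,0,0,0,0,0,-0.05],[0,0,0,0,0,0,-0.05],[0,0,0,0,0,0,-0.05],[0,0,0.1,0,0,0,-0.05],[0,0,0.3,0,0,0,-0.05],[0,0,0.5,0,0,0,-0.05],[0,0,0.7,0,0,0,-0.05],[0,-1,0.7,0,0,0,-0.05],[0,-1,0.7,0,0,0,-0.05],[0,-1,0.7,0,0,0,-0.05],[0,-1,0.7,0,0,0,-0.05],[0,-1,0.7,0,0,0,-0.05],[0,-1,0.7,0,0,0,-0.05]])

```text
time_s: 32.45
ee_pos: [0.4872, 0.085, 0.3252]
tcp_rot: [[0.998, 0.058, 0.0], [0.058, -0.998, 0.001], [0.0, -0.001, -1.0]]
force: [-0.0, 0.1, -0.3]
gripper_width: 0.0448
grasp_force: 0.0
```

```bash
python3 - <<'E'
from h import *
s=env.sense();print(s["time_s"],s["ee_pos"],s["force"],s["gripper_width"])
p=viewer.get_image("scene")["pixels"][:,:,::-1]
cv2.imwrite("pics/a8.png",cv2.resize(p[90:352,100:450],(800,600),interpolation=cv2.INTER_CUBIC))
E
```

```text
32.45 [0.48720415 0.08503456 0.32515955] [-0.03069268  0.06928507 -0.27382441] 0.04480450193817426
```

View pics/a8.png

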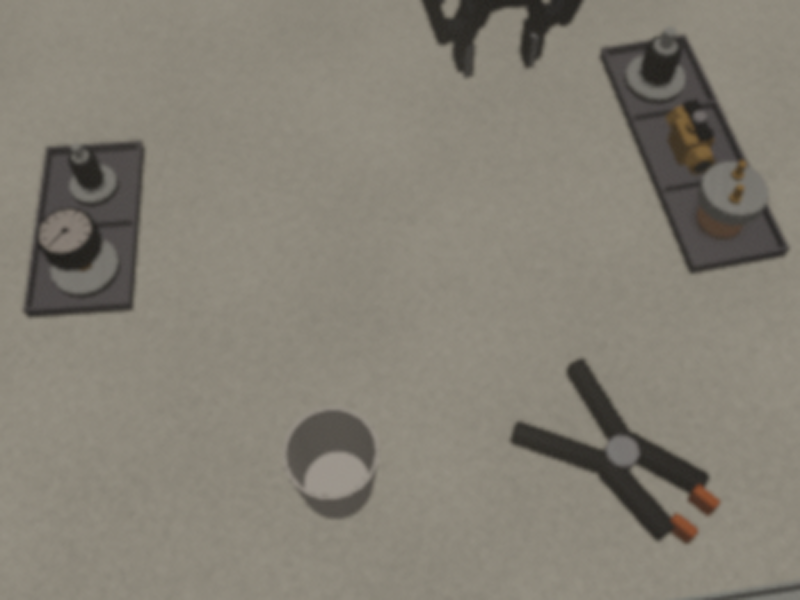

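All five parts are in their trays, and the clamp and cup have not moved. The valve at (690,135) looks slightly leaned over, so I'll check it close up.

```bash
python3 - <<'E'
from h import *
o=[]
for c,(u,v) in(("top",(127,280)),("scene",(402,150))):
    p=viewer.get_image(c)["pixels"][v-35:v+35,u-28:u+28,::-1];o.append(cv2.resize(p,(400,500),interpolation=cv2.INTER_CUBIC))
cv2.imwrite("pics/a9.png",np.hstack(o))
E
```

```text
(no output)
```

View pics/a9.png

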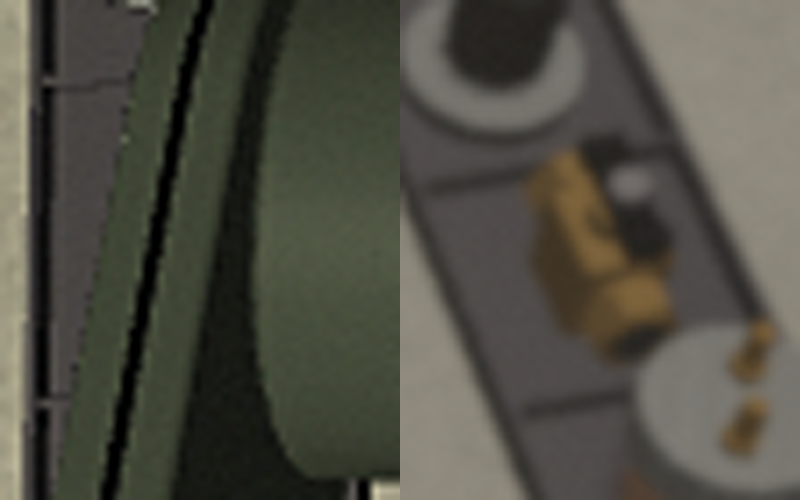

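It looks upright given the perspective. I'll clear the arm and confirm from above.

Call:
step_arm(steps=[[0,-1,0.1,0,0,0,-0.05],[0,-1,0.1,0,0,0,-0.05],[0,-1,0.1,0,0,0,-0.05],[0,-1,0.1,0,0,0,-0.05],[0,-1,0.1,0,0,0,-0.05],[0,-1,0.1,0,0,0,-0.05],[0,-1,0.1,0,0,0,-0.05]])

```text
time_s: 33.3
ee_pos: [0.4873, -0.1121, 0.3446]
tcp_rot: [[0.998, 0.063, -0.001], [0.063, -0.998, 0.001], [-0.001, -0.001, -1.0]]
force: [0.2, 0.6, -1.3]
gripper_width: 0.0448
grasp_force: 0.0
```

```bash
python3 - <<'E'
from h import *
p=viewer.get_image("top")["pixels"][:,:,::-1]
f=lambda u:cv2.resize(p[200:360,u-50:u+50],(375,600),interpolation=cv2.INTER_CUBIC)
cv2.imwrite("pics/a10.png",np.hstack([f(127),f(415)]))
E
```

```text
(no output)
```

View pics/a10.png

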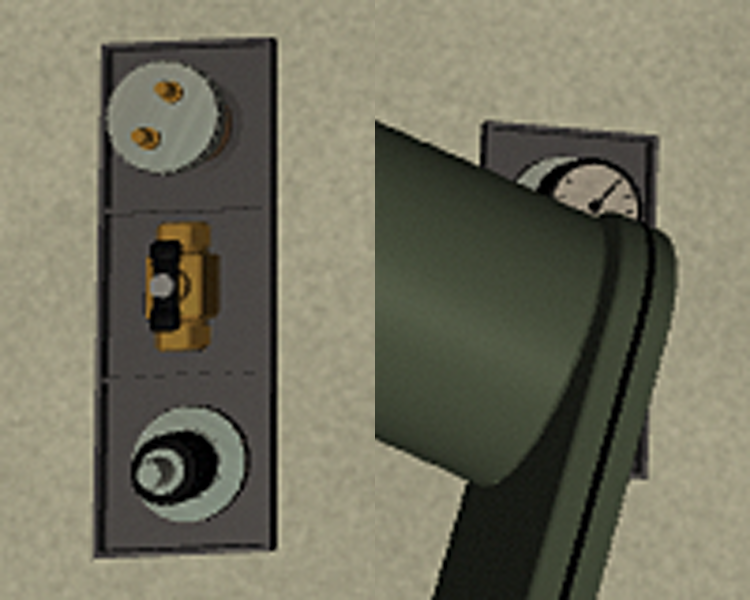

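The trap (165,115), the valve (180,287) and the big connector (190,465) each stand upright inside their own compartment. The gauge shows in tray2, and the earlier scene view already confirmed the small connector there.

```bash
python3 -c "
from plant import finish_job
print(finish_job())"
```

```text
the job is handed in; nothing more can be done
None
```

Both kits are made up and handed in: each of the five parts stands upright in its own compartment of the right tray, and the clamp and cup were not touched; the hand-in gave no verdict, so this rests on the last pictures.

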